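Clear the recorder off the stall's day counter and step the drum to red

TASK

A wooden recorder has been left lying over the button of the green day counter. Gently lay it back in its dark wooden cradle, resting in both notches and roughly centred (either way round), then press the counter's red button as many times as it takes until the red face with eight dots is on top of the drum at the brass pointer. Turn the drum with the button only, never touch the drum itself, and leave the clay horses, the spool and the chest as they are.

Things in the scene. Friction and masses are not known exactly. Their poses are not given: they have to be found in the camera images.
- counter: Green day counter, fixed; base 180 (x) x 100 (y) mm; origin: centre of its underside, z up. Front block: x -90 to -5, top z 45. Two posts at x -50, y +-42 (10 mm in y, 46 across x) end in V notches, apex z 85, rims z 104: the recorder starts in them along y, axis z 102, above the button. Drum at x +45 between cheeks at y +-42, top z 76; wire pointer on the +y cheek, to z 112.
- drum: Eight-sided drum, 76 mm over the flats, 82 over corners, 40 wide, axis along the counter's y; origin on the axis at counter x 45, z 62; own z points out of the red face. Faces bear 1 to 8 dots, eight is red. Each full press turns it 45 degrees, top towards the button; it stays on release. Starts 3 to 6 presses short of red, perhaps between faces: the first press lines it up.
- red_face (a point): Centre of the red face, on the surface of the drum, 38 mm from its axis.
- mark (a point): Fixed point on the counter at the top of the drum at the pointer (counter x +45, y 0, z 100): where the centre of the red face must come.
- button_top (a point): Centre of the flat top of the red button, a disc 40 mm across, at counter x -50, y 0, 74 mm above the counter's underside when up (29 mm above the block); moves with the button, which is pressed straight down. The recorder lying in the posts leaves 16 mm of room above it.
- button (a joint): Button travel in m: 0 up, 0.0204 fully down on its stop. Spring return, 2 N at the top, 3.5 N at the bottom, some 1.5 N more while it turns the drum; about 6 N in all at moderate speed, so a press with a force stop of 10 N reaches the stop. It must come fully up (within 1 mm) before the next press counts.
- recorder: Varnished sycamore recorder, a cylinder of 24 mm diameter and 190 mm length (dark rings to 26 mm), about 120 g, lying along its own y; origin at its middle on the axis. It may be rolled about its y axis.
- cradle: Dark wooden cradle, fixed. Base 80 (x) x 130 (y) x 14 mm, origin at the centre of its underside, z up. Two end boards 12 mm thick at y +50 and -50 (50 mm across x) carry 90-degree V notches opening upwards, apex at z 55, upper rims z 74 at x +-18 (46 mm across over all).
- seat (a point): In the cradle, 72 mm above its underside: where the middle of the recorder's axis lies when it rests in both notches, its length along the cradle's y.
- horse_a: Terracotta horse whistle, 106 long (own x) x 37 wide x 98 mm high, loose and fragile, stands beside the counter on its +y side by the drum. Origin between its feet. Bystander.
- horse_b: The same horse whistle, stands behind the cradle (its +x side), crosswise. Bystander.
- spool: Turned linden spool, 52 mm diameter, 106 mm high, loose, stands upright between counter and cradle. Origin at the centre of its foot. Bystander.
- chest: Small wooden chest with iron straps and hook latch, fixed, 94 (x) x 114 (y) x 80 mm high with a pewter charm on the lid to 86 mm. Origin at the centre of its underside. Bystander.
Not all that is in view belongs to the job. Leave any blue or purple look-alike of the counter alone.

How it is judged:
By the outcome, as a careful person would: the job done as asked, in the order asked, and still so for the second after the job is handed in, with the robot touching nothing.
It also fails if it takes over 64 s, if anything falls off the work surface, if the arm or the gripper's body presses on something with over 40 N, if the wrist force passes 120 N, or if a joint passes its speed limit or range.

ROBOT

A 7-joint arm with a two-finger parallel gripper is mounted at the origin on the work surface. World frame = base frame: x ahead of the robot, y to its left, z up, the work surface at z = 0. Lengths are in m, angles in rad, forces in N, time in s.
With the tool pointing down it reaches from about 0.35 to 0.9 m from the base axis. Payload 19.9 kg.
Tool frame: the origin (TCP) lies between the finger pads; the fingertips stand tip_extent ahead of it and the grasp point (between the pads) lies 2 mm behind it (tip_extent is the distance from the TCP to the fingertips, in m); y points along the fingers, z is the direction in which the jaws open and shut, and the axes are right-handed (so a half turn about y gives the same grasp; the last joint's range is limited). The gripper opens to 94 mm and grips with 3 to 60 N. Pads are 16 mm wide; open, the fingers measure 119 mm over their backs; the gripper's body (75 mm by 177 mm) begins 78 mm behind the grasp point.
Start: joints at [1.232, 0.417, -0.01, 1.614, 0.005, 1.111, -0.053], TCP at [0.183, -0.598, 0.222] pointing down, gripper open.
Joint ranges: [-2.81, 2.81], [-0.39, 2.02], [-1.27, 1.25], [0.06, 2.57], [-1.19, 4.33], [0.19, 2], [-2.82, 2.82]. Speed limits (rad/s): [1.89, 1.89, 2.39, 2.39, 3.01, 3.01, 3.01].

INTERFACE

Orientations are given as a unit quaternion [w, x, y, z].
In Python, from bench import * gives the robot as it stands.
- The arm moves only by the tool move_arm, never from a script. Its argument "increments" is a list of rows, each a list of 7 numbers: the shift along the world's x, y, z in m, then the turn, a rotation vector about the world's x, y, z in rad, then the closure, from -1 (fully open) to 1 (shut). In form: [[tx, ty, tz, rx, ry, rz, jaw], ...]. A call has 1 to 12 rows; each row is the pose to reach, as a shift and turn from the pose commanded when the call began; what a row does not reach only later rows make up. A row lasts 1/12 s, in which the tool goes at most 41.7 mm and 7.16 degrees, less where a joint would pass 70% of its speed; a pose out of reach is approached as far as the arm can. A call with a gripper value outside its range is refused whole. The fingers move at their own pace and stop on an object; "force" is the grip in N (left out, the last holds). Time passes only in rows, so rows that repeat a pose let the fingers close. It gives the time, the measured TCP pose, the force and the opening at its end, in the units of the state.
- get_obs(): the state, without advancing time (a new reading comes with each control period).
- snapshot(name): name is "scene" or "top" or "wrist"; returns a dict with "frame" (400x640x3 uint8, red, green, blue), "fov_y" (degrees; the focal length in pixels is half the picture's height over the tangent of half this angle, whatever the lens; pixels are square), "cx", "cy" (the principal point, pixels), "distortion" ([k1, k2, p1, p2, k3] as OpenCV has them; the pictures are not rectified), "position" and "rotation" of the camera in the world. Camera axes: x right, y down, z forward; pixel columns grow to the right and rows downward; lengths in m; the calibration is good to about 2 mm. A picture is of the moment at which its call begins. There is no depth.
- sign_off(): hands the job in, once; it reports no verdict.
The state is a dict: "clock": time; "joint_pos": joint angles; "qvel": joint speeds; "effort": joint torques, N m; "position": TCP position; "ee_rot": TCP orientation; "contact_force": force on the tool from outside, world axes, zero at the start; "wrist_torque": the same for the moment, N m; "opening": finger opening in m.
Only numpy, scipy, OpenCV 4.12 (cv2) and the standard library are available. Lean on these libraries where they do the work, as an engineer would, in place of code of your own. Each camera call takes 0.05 s, during which the arm holds its last target. There are 200 camera calls.

## Working session

There is one attempt and no reset: what is moved stays moved. The work goes in short steps, Python scripts to look and compute and a tool call to move; the robot and the scene stay as the last step left them, time stands still between calls to the robot, and variables do not carry over. Pictures are saved under pics/ and viewed, about 8 in all and at most 12, crops included, and the job is handed in when it is done.

Besides the shell and the picture viewer there is one more tool, called after ">>>" in YAML: its name, and indented under it one key for each argument. move_arm: Moves the arm, as the interface text tells. Its arguments: {"type":"object","properties":{"increments":{"type":"array"},"force":{"type":"number"}},"required":["increments"]}

```bash
mkdir -p pics; cat > h.py <<'E'
from bench import *
import numpy as np, cv2
from scipy.spatial.transform import Rotation as R
def K(s):
    f=200/np.tan(np.radians(s["fov_y"])/2); return np.array([[f,0,s["cx"]],[0,f,s["cy"]],[0,0,1.]])
def rot(s):
    r=np.array(s["rotation"],float); return r if r.shape==(3,3) else R.from_quat(r,scalar_first=True).as_matrix()
def ray(s,px):
    u=cv2.undistortPoints(np.array(px,float).reshape(-1,1,2),K(s),np.array(s["distortion"],float)).reshape(-1,2)
    return np.c_[u,np.ones(len(u))]@rot(s).T
def onz(s,px,z):
    d=ray(s,px); p=np.array(s["position"]); return p+d*((z-p[2])/d[:,2])[:,None]
def proj(s,X):
    c=(np.array(X,float).reshape(-1,3)-s["position"])@rot(s)
    return cv2.projectPoints(c,np.zeros(3),np.zeros(3),K(s),np.array(s["distortion"],float))[0].reshape(-1,2)
def save(s,n): cv2.imwrite(f"pics/{n}.png",s["frame"][:,:,::-1])
def load(n): return np.load(f"{n}.npy",allow_pickle=True).item()
def take(c,n):
    s=snapshot(c); save(s,n); np.save(f"{n}.npy",s,allow_pickle=True); return s
E
python3 - <<'E'
from h import *
for c in("top","scene"):
    s=take(c,c+"1"); print(c,s["fov_y"],s["position"],s["rotation"])
o=get_obs(); print(o)
a=[cv2.imread(f"pics/{c}1.png") for c in("top","scene")]
E
```

```text
top 55.810750470484095 [0.36732785 0.01322201 1.23142895] [ 0.04082093 -0.70313338  0.70877099 -0.03975919]
scene 46.54419765524066 [1.51661979 0.17502782 1.01114791] [-0.26363262  0.60698151  0.68544446 -0.30370575]
{'clock': 0.1, 'joint_pos': array([ 1.23249438,  0.41790185, -0.01032058,  1.61405458,  0.00472482,
        1.11072717, -0.05300131]), 'qvel': array([-0.00057194, -0.00221107, -0.00054247, -0.00349678, -0.00089985,
       -0.00036243, -0.00020492]), 'effort': array([ 2.63502719e-03, -8.52593923e+01,  6.40178304e-01, -4.26699829e+01,
       -4.88321052e-02,  1.64412183e-02, -2.92760696e-06]), 'position': array([ 0.18269671, -0.59738726,  0.2219205 ]), 'ee_rot': array([ 0.10447201, -0.1046526 ,  0.69969948, -0.69896642]), 'contact_force': array([-0.39225121, -0.17522912,  0.14290254]), 'wrist_torque': array([-0.01790014, -0.03168371, -0.00992051]), 'opening': 0.093731417061202}
```

View pics/top1.png

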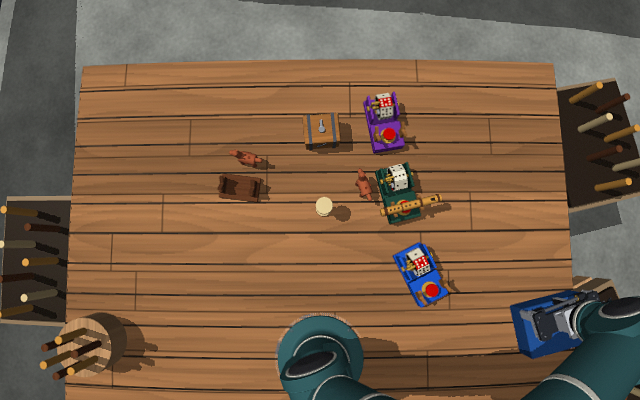

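View pics/scene1.png

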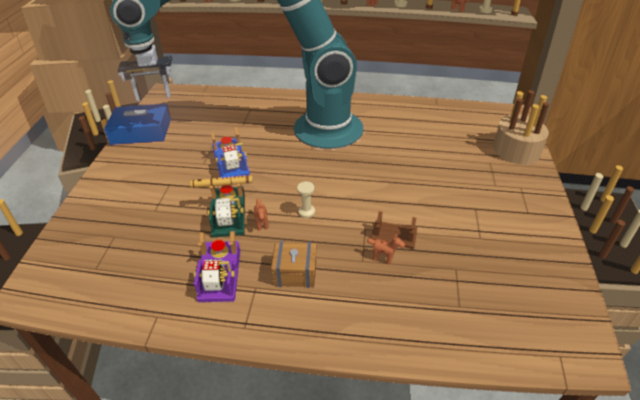

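Top view: the green counter is at (400,193) with the recorder across it from (380,212) to (440,199). The purple counter (385,122) and blue counter (420,275) are look-alikes with free buttons. Only the green one fits, since the recorder lies over it. The dark cradle is at (240,188), horse_b at (247,158), horse_a at (364,185), the spool at (323,206) and the chest at (322,130).

```bash
python3 - <<'E'
from h import *
s=load("top1"); f=s["frame"]; 
a=cv2.resize(f[140:235,340:460],None,fx=6.6,fy=6.2,interpolation=3)[:, :, ::-1]
b=cv2.resize(f[140:220,205:345],None,fx=5,fy=5,interpolation=3)[:,:,::-1]
a=cv2.resize(f[145:230,340:450],None,fx=3.6,fy=3.6,interpolation=2)
b=cv2.resize(f[145:230,210:345],None,fx=2.9,fy=3.6,interpolation=2)
cv2.imwrite("pics/crop1.png",np.hstack([b,a])[:,:,::-1])
hsv=cv2.cvtColor(f,cv2.COLOR_RGB2HSV)
def blob(m,box,n,z):
    x0,x1,y0,y1=box; k=np.zeros(m.shape,bool); k[y0:y1,x0:x1]=1; m=(m&k).astype(np.uint8)
    nn,l,st,c=cv2.connectedComponentsWithStats(m); i=1+np.argmax(st[1:,4]); ys,xs=np.where(l==i)
    r=cv2.minAreaRect(np.c_[xs,ys].astype(np.float32)); P=onz(s,cv2.boxPoints(r),z)
    print(n,len(xs),r,"\n",P.round(3).tolist(),"c",P.mean(0).round(3)); return m
H,S,V=[hsv[...,i].astype(int) for i in range(3)]
blob((H>60)&(H<95)&(S>80)&(V<140),(360,440,155,230),"green",.0)
blob((H>14)&(H<30)&(S>110)&(V>130),(370,450,185,220),"recorder",.102)
blob((V<75)&(S>60)&(H<20),(210,270,165,210),"cradle",.0)
for p in [(240,188),(400,200),(190,100)]: print(p,hsv[p[1],p[0]])
E
```

```text
green 674 ((395.82476806640625, 184.2779541015625), (37.733299255371094, 34.35364532470703), 74.93151092529297) 
 [[0.603, -0.184, 0.0], [0.633, -0.297, 0.0], [0.51, -0.325, 0.0], [0.481, -0.214, 0.0]] c [ 0.557 -0.255  0.   ]
recorder 218 ((403.2353210449219, 204.44119262695312), (10.186494827270508, 33.22737503051758), 75.96376037597656) 
 [[0.482, -0.2, 0.102], [0.506, -0.3, 0.102], [0.476, -0.306, 0.102], [0.452, -0.207, 0.102]] c [ 0.479 -0.253  0.102]
cradle 215 ((228.40399169921875, 185.52801513671875), (16.010250091552734, 16.45746421813965), 10.304845809936523) 
 [[0.535, 0.331, 0.0], [0.589, 0.322, 0.0], [0.579, 0.269, 0.0], [0.525, 0.278, 0.0]] c [0.557 0.3   0.   ]
(240, 188) [ 12 174  94]
(400, 200) [ 25 136 131]
(190, 100) [ 14 143 153]
```

View pics/crop1.png

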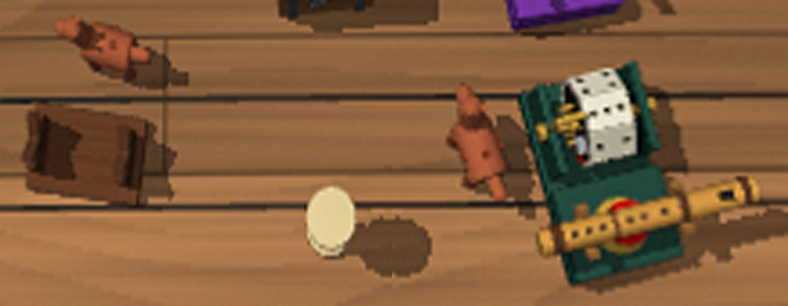

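The enlarged crop confirms it: the recorder runs from full-image (382,212) to (442,197) across the green counter's posts, with red button visible below at about (406,207). The cradle's notched boards are at (222,184) and (255,188). Next I'll compute poses for the approach.

```bash
python3 - <<'E'
import bench; print([n for n in dir(bench) if not n.startswith('_')], getattr(bench,'tip_extent',None))
from h import *
s=load("top1")
e=onz(s,[(381.7,212.2),(441.7,197.2)],.102); print("rec",e.round(3).tolist(),e.mean(0).round(3),np.linalg.norm(e[1]-e[0]),np.degrees(np.arctan2(*(e[0]-e[1])[[0,1]])))
c=onz(s,[(220.3,197.8),(257.6,202),(262,177.8)],.0); print("cradle",c.round(3).tolist(), c[[0,2]].mean(0))
r=onz(s,[(222,184),(255,188)],.06); print("rims",r.round(3).tolist())
d=r[0]-r[1]; print(np.degrees(np.arctan2(-d[0],d[1])))
o=get_obs(); print(R.from_quat(o["ee_rot"],scalar_first=True).as_matrix().round(3))
for k in o: 
  if 'tip' in k: print(o[k])
w=take("wrist","w0"); print(w["fov_y"],w["position"],w["rotation"])
E
ls
```

```text
['Unreachable', 'get_obs', 'sign_off', 'snapshot', 'tip_extent'] 0.017
rec [[0.456, -0.187, 0.102], [0.5, -0.372, 0.102]] [ 0.478 -0.279  0.102] 0.1902503147213515 -13.360366260305419
cradle [[0.516, 0.326, 0.0], [0.501, 0.202, 0.0], [0.582, 0.188, 0.0]] [0.5488058  0.25708948 0.        ]
rims [[0.553, 0.306, 0.06], [0.539, 0.201, 0.06]]
-7.451880648853183
[[-0.956 -0.     0.292]
 [-0.292  0.001 -0.956]
 [ 0.    -1.    -0.001]]
58.865558906770794 [ 0.24891414 -0.57807544  0.38364351] [ 0.09663965  0.79844195 -0.58975508 -0.07307652]
h.py
pics
scene1.npy
top1.npy
w0.npy
```

>>> move_arm:
  increments:
    - [0.03,0.035,0.03,0,0,0.12,-0.28]
    - [0.06,0.065,0.04,0,0,0.25,-0.28]
    - [0.09,0.095,0.04,0,0,0.37,-0.28]
    - [0.12,0.13,0.04,0,0,0.5,-0.28]
    - [0.15,0.16,0.04,0,0,0.62,-0.28]
    - [0.18,0.195,0.04,0,0,0.75,-0.28]
    - [0.21,0.225,0.04,0,0,0.87,-0.28]
    - [0.235,0.255,0.04,0,0,1.0,-0.28]
    - [0.26,0.28,0.04,0,0,1.12,-0.28]
    - [0.28,0.3,0.04,0,0,1.24,-0.28]
    - [0.29,0.312,0.04,0,0,1.36,-0.28]
    - [0.295,0.318,0.04,0,0,1.48,-0.28]

```text
clock: 1.15
position: [0.48, -0.2762, 0.2624]
ee_rot: [0.551, -0.551, 0.443, -0.443]
contact_force: [0.0, -0.6, -0.1]
opening: 0.0601
```

>>> move_arm:
  increments:
    - [0,0,0,0,0,0.028,-0.28]
    - [0,0,0,0,0,0.028,-0.28]
    - [0,0,0,0,0,0.028,-0.28]

```text
clock: 1.4
position: [0.4775, -0.2799, 0.2623]
ee_rot: [-0.554, 0.555, -0.439, 0.439]
contact_force: [-0.3, -0.1, -0.3]
opening: 0.06
```

```bash
python3 - <<'E'
from h import *
w=take("wrist","w1"); print(w["position"],R.from_quat(w["rotation"],scalar_first=True).as_matrix().round(3))
o=get_obs(); print(o["clock"],o["position"],o["opening"],o["joint_pos"].round(2));print(R.from_quat(o["ee_rot"],scalar_first=True).as_matrix().round(3))
E
```

```text
[ 0.46150444 -0.21319373  0.42400353] [[ 0.973  0.225  0.054]
 [ 0.231 -0.945 -0.232]
 [-0.001  0.238 -0.971]]
1.45 [ 0.47745919 -0.28000902  0.26228216] 0.0599073688245316 [ 0.85  0.28 -0.46  1.73  0.14  1.16  0.59]
[[ 0.229 -0.     0.973]
 [-0.973 -0.     0.229]
 [-0.    -1.    -0.   ]]
```

View pics/w1.png

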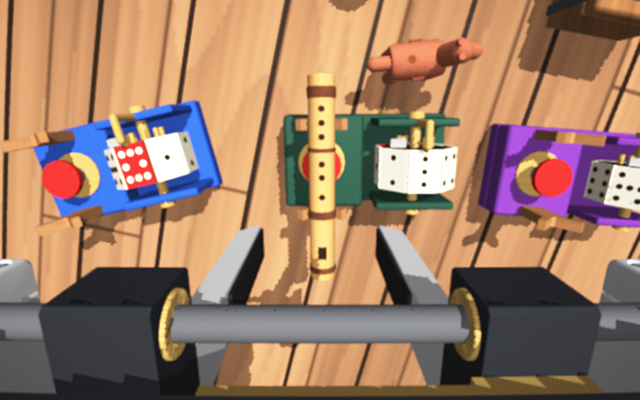

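Wrist view: recorder ends at (320,74) and (323,277), the red button at (321,163), the counter's post tabs at about (330,122) and (340,212), and drum faces at 377–456, with no red visible yet.

```bash
python3 - <<'E'
from h import *
w=load("w1")
e=onz(w,[(320.5,74),(323,277)],.102); d=e[0]-e[1]; th=np.arctan2(-d[0],d[1])
print("rec",e.round(4).tolist(),e.mean(0).round(4),np.linalg.norm(d),np.degrees(th))
g=onz(w,[(285,115),(362,115),(360,206),(287,206)],.045); print("block",g.round(4).tolist(),g.mean(0))
print("btn",onz(w,[(321,163)],.074))
f=w["frame"];hsv=cv2.cvtColor(f,cv2.COLOR_RGB2HSV);H,S,V=[hsv[...,i].astype(int) for i in range(3)]
m=(H>14)&(H<32)&(S>90)&(V>140)
for v in range(70,286,12):
    xs=np.where(m[v,295:350])[0]+295
    print(v,len(xs),xs.min() if len(xs) else 0,xs.max() if len(xs) else 0, end=" | ")
t=load("top1");H,S,V=[cv2.cvtColor(t["frame"],cv2.COLOR_RGB2HSV)[...,i].astype(int) for i in range(3)]
E
```

```text
rec [[0.4551, -0.1835, 0.102], [0.5019, -0.3689, 0.102]] [ 0.4785 -0.2762  0.102 ] 0.19117408622974785 14.151140462995514
block [[0.4274, -0.2264, 0.045], [0.5056, -0.2079, 0.045], [0.5288, -0.3034, 0.045], [0.4501, -0.3222, 0.045]] [ 0.47797875 -0.26497079  0.045     ]
btn [[ 0.4745697  -0.26270443  0.074     ]]
70 46 303 349 | 82 49 298 349 | 94 18 295 344 | 106 50 295 349 | 118 39 302 346 | 130 30 303 334 | 142 26 309 334 | 154 35 300 343 | 166 29 299 344 | 178 19 310 338 | 190 25 310 334 | 202 25 310 334 | 214 9 303 348 | 226 36 310 345 | 238 34 308 342 | 250 26 307 339 | 262 25 308 334 | 274 21 311 334 |
```

>>> move_arm:
  increments:
    - [0.001,0.003,-0.035,0,0,0.007,-0.28]
    - [0.001,0.003,-0.07,0,0,0.007,-0.28]
    - [0.001,0.003,-0.1,0,0,0.007,-0.28]
    - [0.001,0.003,-0.13,0,0,0.007,-0.28]
    - [0.001,0.003,-0.15,0,0,0.007,-0.28]
    - [0.001,0.003,-0.162,0,0,0.007,-0.28]
    - [0.001,0.003,-0.162,0,0,0.007,-0.28]
    - [0.001,0.003,-0.162,0,0,0.007,-0.28]

```text
clock: 2.12
position: [0.4789, -0.2769, 0.1009]
ee_rot: [-0.556, 0.556, -0.437, 0.436]
contact_force: [-0.3, -0.1, 1.3]
opening: 0.0603
```

>>> move_arm:
  increments:
    - [0,0,0,0,0,0,0.1]
    - [0,0,0,0,0,0,0.3]
    - [0,0,0,0,0,0,0.4]
    - [0,0,0,0,0,0,0.5]
    - [0,0,0,0,0,0,0.6]
    - [0,0,0,0,0,0,1]
    - [0,0,0,0,0,0,1]
    - [0,0,0,0,0,0,1]
    - [0,0,0,0,0,0,1]
  force: 15

```text
clock: 2.87
position: [0.4788, -0.2767, 0.1006]
ee_rot: [-0.556, 0.557, -0.436, 0.436]
contact_force: [-2.1, -0.6, 5.7]
opening: 0.0235
```

>>> move_arm:
  increments:
    - [0,0,0.006,0,0,0,1]
    - [0,0,0.018,0,0,0,1]
    - [0,0,0.036,0,0,0,1]
    - [0,0,0.06,0,0,0,1]
    - [0,0,0.085,0,0,0,1]
    - [0,0,0.11,0,0,0,1]
    - [0,0,0.13,0,0,0,1]
    - [0,0,0.145,0,0,0,1]
    - [0,0,0.15,0,0,0,1]

```text
clock: 3.62
position: [0.4796, -0.2768, 0.2537]
ee_rot: [0.557, -0.556, 0.435, -0.437]
contact_force: [0.7, -0.3, -1.3]
opening: 0.0235
```

>>> move_arm:
  increments:
    - [0.001,0.01,0,0,0,0,1]
    - [0.004,0.03,0,0,0,-0.02,1]
    - [0.008,0.06,0,0,0,-0.04,1]
    - [0.012,0.095,0,0,0,-0.06,1]
    - [0.016,0.13,0,0,0,-0.09,1]
    - [0.02,0.165,0,0,0,-0.12,1]
    - [0.025,0.2,0,0,0,-0.15,1]
    - [0.03,0.235,0,0,0,-0.18,1]
    - [0.035,0.27,0,0,0,-0.21,1]
    - [0.04,0.305,0,0,0,-0.24,1]
    - [0.044,0.34,0,0,0,-0.27,1]
    - [0.048,0.375,0,0,0,-0.3,1]

```text
clock: 4.62
position: [0.5257, 0.1007, 0.2495]
ee_rot: [0.484, -0.485, 0.515, -0.514]
contact_force: [0.2, -1.0, -1.8]
opening: 0.0236
```

>>> move_arm:
  increments:
    - [0.004,0.035,0,0,0,-0.02,1]
    - [0.008,0.07,0,0,0,-0.04,1]
    - [0.012,0.1,0,0,0,-0.066,1]
    - [0.016,0.128,0,0,0,-0.066,1]
    - [0.018,0.148,0,0,0,-0.066,1]
    - [0.018,0.156,0,0,0,-0.066,1]
    - [0.018,0.158,0,0,0,-0.066,1]
    - [0.018,0.158,0,0,0,-0.066,1]

```text
clock: 5.28
position: [0.5441, 0.2564, 0.2497]
ee_rot: [0.468, -0.468, 0.53, -0.53]
contact_force: [0.5, 0.1, -2.2]
opening: 0.0242
```

```bash
python3 - <<'E'
from h import *
w=take("wrist","w2"); print(w["position"],R.from_quat(w["rotation"],scalar_first=True).as_matrix().round(3))
o=get_obs(); print(o["clock"],o["position"],o["opening"],o["joint_pos"].round(2));print(R.from_quat(o["ee_rot"],scalar_first=True).as_matrix().round(3),o["contact_force"],o["wrist_torque"])
E
```

```text
[0.55274749 0.3244535  0.41139535] [[ 0.992 -0.118 -0.031]
 [-0.123 -0.964 -0.237]
 [-0.002  0.239 -0.971]]
5.3333 [0.54450846 0.2554892  0.24987814] 0.023555617414929834 [ 0.    0.42 -0.65  1.63  0.27  1.19 -0.84]
[[-0.125 -0.001  0.992]
 [-0.992 -0.001 -0.125]
 [ 0.001 -1.    -0.001]] [-0.01176273 -0.36910333 -1.58424259] [-0.10075554 -0.08310858 -0.04694017]
```

View pics/w2.png

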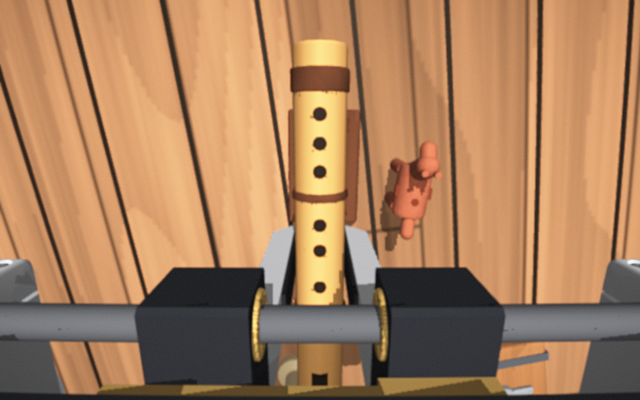

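Wrist view: the recorder is held firmly over the cradle. The cradle base is visible with its left edge at u≈289, right edge at u≈359 and far edge at v≈111. horse_b at (413,190) is clear to the +x side.

```bash
python3 - <<'E'
from h import *
w=load("w2"); f=w["frame"].astype(int)
for v in range(112,215,12):
    g=f[v,:,0]; l=g[278:296]; r=g[350:372]; d=np.diff(l); e=np.diff(r)
    print(v,278+np.argmin(d)+1,350+np.argmax(e)+1)
print([f[100:122,u,0].tolist() for u in(291,354)])
L=[(289,120),(289.5,200)]
P=onz(w,[(289,111),(359,111),(357,205),(289,205)],.014); print(P.round(4).tolist())
# recorder far end and edges at its current axis height
ax=get_obs()["position"][2]+.002
q=onz(w,[(294,80),(346,80),(293,40),(347,40)],ax); print("rec",q.round(4).tolist())
E
```

```text
112 288 365
124 288 366
136 288 367
148 288 368
160 279 369
172 281 371
184 283 371
196 284 358
208 286 357
[[231, 230, 231, 231, 232, 232, 235, 233, 212, 173, 146, 137, 138, 135, 138, 140, 139, 139, 140, 139, 141, 144], [196, 199, 200, 200, 199, 196, 200, 201, 196, 172, 147, 135, 137, 136, 135, 138, 137, 137, 140, 138, 138, 140]]
[[0.5188, 0.3272, 0.014], [0.5946, 0.3179, 0.014], [0.582, 0.2124, 0.014], [0.5036, 0.222, 0.014]]
rec [[0.5431, 0.3382, 0.2519], [0.5653, 0.3354, 0.2519], [0.5449, 0.3542, 0.2519], [0.5674, 0.3514, 0.2519]]
```

>>> move_arm:
  increments:
    - [0.002,0,-0.012,0,0,0,1]
    - [0.004,0,-0.035,0,0,0,1]
    - [0.004,0,-0.065,0,0,0,1]
    - [0.004,0,-0.095,0,0,0,1]
    - [0.004,0,-0.12,0,0,0,1]
    - [0.004,0,-0.14,0,0,0,1]
    - [0.004,0,-0.155,0,0,0,1]
    - [0.004,0,-0.165,0,0,0,1]
    - [0.004,0,-0.17,0,0,0,1]
    - [0.004,0,-0.173,0,0,0,1]
    - [0.004,0,-0.173,0,0,0,1]

```text
clock: 6.25
position: [0.5489, 0.2561, 0.0774]
ee_rot: [-0.468, 0.468, -0.53, 0.53]
contact_force: [-0.1, 0.2, -2.4]
opening: 0.0236
```

>>> move_arm:
  increments:
    - [0,0,-0.001,0,0,0,1]
    - [0,0,-0.002,0,0,0,1]
    - [0,0,-0.003,0,0,0,1]
    - [0,0,-0.004,0,0,0,1]
    - [0,0,-0.005,0,0,0,1]
    - [0,0,-0.005,0,0,0,1]

```text
clock: 6.75
position: [0.5487, 0.2563, 0.0723]
ee_rot: [0.468, -0.468, 0.53, -0.53]
contact_force: [1.0, 0.7, -1.3]
opening: 0.0233
```

>>> move_arm:
  increments:
    - [0,0,-0.001,0,0,0,1]
    - [0,0,-0.0015,0,0,0,1]
    - [0,0,-0.002,0,0,0,1]
    - [0,0,-0.002,0,0,0,1]

```text
clock: 7.08
position: [0.5488, 0.2565, 0.071]
ee_rot: [-0.468, 0.468, -0.53, 0.53]
contact_force: [-4.8, -1.7, 10.9]
opening: 0.0235
```

>>> move_arm:
  increments:
    - [-0.001,0,0.001,0,0,0,1]
    - [-0.001,0,0.001,0,0,0,1]
    - [-0.001,0,0.001,0,0,0,0.45]
    - [-0.001,0,0.001,0,0,0,0.3]
    - [-0.001,0,0.001,0,0,0,0.1]
    - [-0.001,0,0.001,0,0,0,-0.1]
    - [-0.001,0,0.001,0,0,0,-0.28]
    - [-0.001,0,0.001,0,0,0,-0.28]
    - [-0.001,0,0.001,0,0,0,-0.28]
    - [-0.001,0,0.001,0,0,0,-0.28]
  force: 10

```text
clock: 7.92
position: [0.5478, 0.2564, 0.0714]
ee_rot: [0.468, -0.468, 0.53, -0.53]
contact_force: [0.4, -0.6, -0.2]
opening: 0.0599
```

>>> move_arm:
  increments:
    - [0,0,0.015,0,0,0,-0.28]
    - [0,0,0.045,0,0,0,-0.28]
    - [0,0,0.085,0,0,0,-0.28]
    - [0,0,0.12,0,0,0,-0.28]
    - [0,0,0.15,0,0,0,-0.28]
    - [0,-0.02,0.17,0,0,0,-0.28]
    - [0,-0.05,0.18,0,0,0,-0.28]
    - [0,-0.08,0.18,0,0,0,-0.28]
    - [0,-0.1,0.18,0,0,0,-0.28]
    - [0,-0.1,0.18,0,0,0,-0.28]

```text
clock: 8.75
position: [0.5484, 0.1517, 0.2515]
ee_rot: [-0.466, 0.467, -0.531, 0.532]
contact_force: [-0.1, -0.4, 0.2]
opening: 0.0603
```

```bash
python3 - <<'E'
from h import *
w=take("wrist","w3"); o=get_obs(); print(o["clock"],o["position"],o["opening"])
E
```

```text
8.8 [0.54812182 0.15409209 0.25155213] 0.06025316365089851
```

View pics/w3.png

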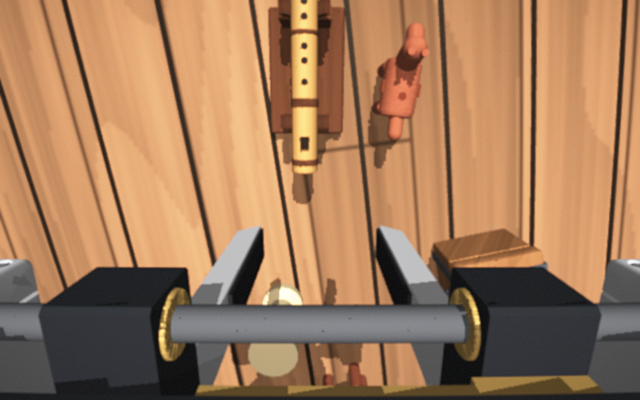

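The recorder lies in both notches. Its near end is at (304,172), past the base edge at v≈132. I'll check the overhang while moving to the button.

```bash
python3 - <<'E'
from h import *
w=load("w3")
a=onz(w,[(304,172)],.065)[0]; b=onz(w,[(270,132),(341,134)],.014); m=b.mean(0)
u=np.array([.125,.992]); print(a,b,"overhang",(m[:2]-a[:2])@u, "lat",(a[:2]-m[:2])@np.array([.992,-.125]))
print("delta to button above", np.array([.4755,-.2655])-get_obs()["position"][:2])
E
```

```text
[0.53405814 0.16168687 0.065     ] [[0.49943713 0.20261244 0.014     ]
 [0.57741316 0.19026653 0.014     ]] overhang 0.0350204758890646 lat 1.2012768319388627e-05
delta to button above [-0.07262182 -0.41959209]
```

>>> move_arm:
  increments:
    - [-0.004,-0.03,0,0,0,0.03,0]
    - [-0.01,-0.065,0,0,0,0.06,0.5]
    - [-0.016,-0.1,0,0,0,0.09,1]
    - [-0.022,-0.135,0,0,0,0.12,1]
    - [-0.028,-0.17,0,0,0,0.15,1]
    - [-0.034,-0.205,0,0,0,0.18,1]
    - [-0.04,-0.24,0,0,0,0.22,1]
    - [-0.046,-0.275,0,0,0,0.26,1]
    - [-0.053,-0.31,0,0,0,0.3,1]
    - [-0.06,-0.345,0,0,0,0.33,1]
    - [-0.066,-0.38,0,0,0,0.36,1]
    - [-0.07,-0.405,0,0,0,0.36,1]

```text
clock: 9.8
position: [0.4774, -0.2508, 0.2514]
ee_rot: [-0.555, 0.556, -0.438, 0.438]
contact_force: [0.1, 0.0, 0.2]
opening: 0.0004
```

>>> move_arm:
  increments:
    - [-0.002,-0.012,-0.02,0,0,0,1]
    - [-0.002,-0.013,-0.03,0,0,0,1]
    - [-0.002,-0.013,-0.03,0,0,0,1]

```text
clock: 10.05
position: [0.4753, -0.2606, 0.2192]
ee_rot: [0.555, -0.555, 0.439, -0.437]
contact_force: [0.4, 0.5, -0.6]
opening: 0.0005
```

```bash
python3 - <<'E'
from h import *
w=take("wrist","w4"); o=get_obs(); print(o["clock"],o["position"],o["opening"],o["contact_force"])
t=take("top","top2"); 
a=cv2.resize(t["frame"][150:235,350:450],(560,476),interpolation=2); b=cv2.resize(w["frame"],(800-560,150))
cv2.imwrite("pics/crop4.png",np.hstack([w["frame"][:400],cv2.resize(a,(160,136),interpolation=2)[0:0] if 0 else np.zeros((400,0,3),np.uint8)])[:,:,::-1])
cv2.imwrite("pics/top2c.png",a[:,:,::-1])
E
```

```text
10.1 [ 0.47596559 -0.25996656  0.22058409] 0.0005199571805722089 [0.43243417 0.33176106 0.32749431]
```

View pics/w4.png

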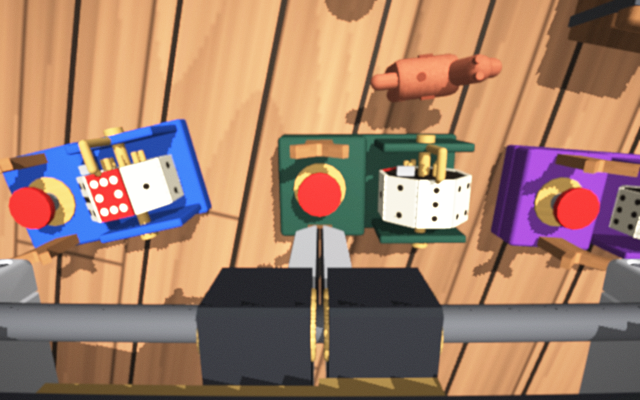

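Overhang is about 35 mm against an ideal 30, so the recorder is centred well enough. In the wrist view the button is at (319,194), free, and the drum at 380–470 shows white faces with no red.

```bash
python3 - <<'E'
from h import *
w=load("w4"); print(onz(w,[(319.5,194)],.074), get_obs()["position"])
f=w["frame"];g=onz(w,[(280,136),(367,136),(365,236),(279,235)],.045);print(g.round(4).tolist(),g.mean(0))
E
```

```text
[[ 0.47551334 -0.26436105  0.074     ]] [ 0.47645715 -0.25989866  0.22150972]
[[0.4279, -0.2254, 0.045], [0.5072, -0.2062, 0.045], [0.5315, -0.3023, 0.045], [0.4475, -0.3216, 0.045]] [ 0.47853693 -0.26386194  0.045     ]
```

>>> move_arm:
  increments:
    - [-0.001,-0.0045,-0.035,0,0,0,1]
    - [-0.001,-0.0045,-0.075,0,0,0,1]
    - [-0.001,-0.0045,-0.1,0,0,0,1]
    - [-0.001,-0.0045,-0.115,0,0,0,1]
    - [-0.001,-0.0045,-0.124,0,0,0,1]
    - [-0.001,-0.0045,-0.124,0,0,0,1]
    - [-0.001,-0.0045,-0.124,0,0,0,1]

```text
clock: 10.73
position: [0.4757, -0.2656, 0.0985]
ee_rot: [0.556, -0.555, 0.437, -0.438]
contact_force: [-0.0, -0.8, 1.0]
opening: 0.0005
```

>>> move_arm:
  increments:
    - [0,0,-0.005,0,0,0,1]
    - [0,0,-0.009,0,0,0,1]
    - [0,0,-0.013,0,0,0,1]
    - [0,0,-0.017,0,0,0,1]
    - [0,0,-0.02,0,0,0,1]
    - [0,0,-0.022,0,0,0,1]
    - [0,0,-0.0235,0,0,0,1]
    - [0,0,-0.0245,0,0,0,1]
    - [0,0,-0.0245,0,0,0,1]

```text
clock: 11.48
position: [0.4748, -0.2662, 0.0728]
ee_rot: [-0.555, 0.555, -0.438, 0.438]
contact_force: [3.0, -1.5, 3.5]
opening: 0.0002
```

>>> move_arm:
  increments:
    - [0,0,-0.001,0,0,0,1]
    - [0,0,-0.002,0,0,0,1]
    - [0,0,-0.0025,0,0,0,1]
    - [0,0,-0.0025,0,0,0,1]

```text
clock: 11.82
position: [0.4749, -0.2662, 0.0708]
ee_rot: [-0.555, 0.555, -0.438, 0.438]
contact_force: [0.3, -0.8, 11.2]
opening: 0.0005
```

>>> move_arm:
  increments:
    - [0,0,0.006,0,0,0,1]
    - [0,0,0.014,0,0,0,1]
    - [0,0,0.022,0,0,0,1]
    - [0,0,0.027,0,0,0,1]
    - [0,0,0.027,0,0,0,1]

```text
clock: 12.23
position: [0.4751, -0.2664, 0.0986]
ee_rot: [-0.555, 0.555, -0.438, 0.438]
contact_force: [0.3, -0.1, 0.1]
opening: 0.0009
```

```bash
cat >> h.py <<'E'
def drum(s,z0=0):
    th=np.radians(13.4); c=np.array([.4755,-.2645]); ex=np.array([np.cos(th),np.sin(th)]); ey=np.array([-ex[1],ex[0]])
    hsv=cv2.cvtColor(s["frame"],cv2.COLOR_RGB2HSV)
    m=((hsv[...,0]<8)|(hsv[...,0]>172))&(hsv[...,1]>150)&(hsv[...,2]>110)
    k=np.zeros(m.shape,np.uint8)
    pts=[np.r_[c+ex*(x+.05)+ey*y,z] for x in(.004,.086) for y in(-.022,.022) for z in(.062,.1)]
    cv2.fillConvexPoly(k,cv2.convexHull(proj(s,pts).astype(np.int32)),1)
    ys,xs=np.where(m&(k>0)); print("red px",len(xs),"mark px",proj(s,np.r_[c+ex*.095,.1]).round())
    if len(xs)>5:
        P=onz(s,[(xs.mean(),ys.mean())],.1)[0][:2]-c; print("red mean px",xs.mean(),ys.mean(),"counter x",P@ex-.05,"y",P@ey)
    q=proj(s,pts); return [max(0,int(q[:,1].min())-25),int(q[:,1].max())+25,max(0,int(q[:,0].min())-35),int(q[:,0].max())+35]
E
python3 - <<'E'
from h import *
s=take("wrist","d1"); b=drum(s); print(b,get_obs()["position"],get_obs()["contact_force"])
t=take("top","t1"); drum(t); t=take("scene","s1"); drum(t)
E
```

```text
red px 0 mark px [[516. 252.]]
[165, 318, 375, 641] [ 0.47481776 -0.26631578  0.09795368] [ 0.84713516 -0.20838041 -1.55548138]
red px 0 mark px [[399. 176.]]
red px 9 mark px [[223. 202.]]
red mean px 226.0 192.33333333333334 counter x 0.0012265846404411127 y 0.006292168548080821
```

```bash
python3 - <<'E'
from h import *
a=load("w4")["frame"][140:260,360:480]; b=load("d1")["frame"][150:350,380:640]; c=load("s1")["frame"][170:245,185:270]
r=lambda i,w:cv2.resize(i,(w,300),interpolation=2)
cv2.imwrite("pics/cmp1.png",np.hstack([r(a,260),r(b,300),r(c,240)])[:,:,::-1])
E
```

```text
(no output)
```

View pics/cmp1.png

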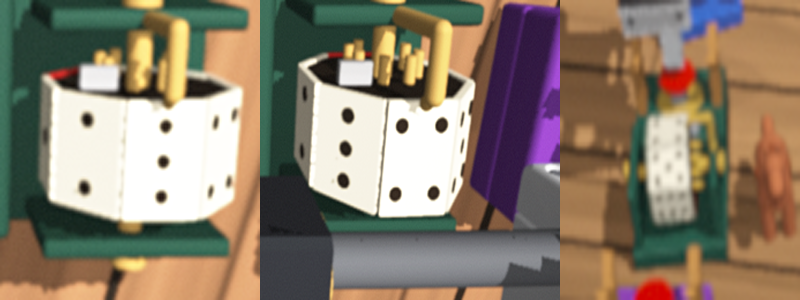

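Comparing views, the face under the pointer advanced from 3 to 4 (mark pixel (516,252) falls mid-face on "4"), so four more presses should bring up red eight. I'll press and check numerically.

>>> move_arm:
  increments:
    - [0,0,-0.005,0,0,0,1]
    - [0,0,-0.01,0,0,0,1]
    - [0,0,-0.015,0,0,0,1]
    - [0,0,-0.019,0,0,0,1]
    - [0,0,-0.022,0,0,0,1]
    - [0,0,-0.025,0,0,0,1]
    - [0,0,-0.027,0,0,0,1]
    - [0,0,-0.027,0,0,0,1]
    - [0,0,-0.027,0,0,0,1]

```text
clock: 13.13
position: [0.4749, -0.2663, 0.0708]
ee_rot: [-0.555, 0.555, -0.438, 0.438]
contact_force: [-1.3, 0.6, 12.9]
opening: 0.0003
```

>>> move_arm:
  increments:
    - [0,0,0.007,0,0,0,1]
    - [0,0,0.016,0,0,0,1]
    - [0,0,0.024,0,0,0,1]
    - [0,0,0.027,0,0,0,1]
    - [0,0,0.027,0,0,0,1]
    - [0,0,0.027,0,0,0,1]

```text
clock: 13.63
position: [0.4747, -0.2662, 0.0975]
ee_rot: [-0.555, 0.555, -0.438, 0.438]
contact_force: [-0.2, 0.3, 0.5]
opening: 0.0004
```

>>> move_arm:
  increments:
    - [0,0,-0.005,0,0,0,1]
    - [0,0,-0.01,0,0,0,1]
    - [0,0,-0.015,0,0,0,1]
    - [0,0,-0.019,0,0,0,1]
    - [0,0,-0.022,0,0,0,1]
    - [0,0,-0.025,0,0,0,1]
    - [0,0,-0.027,0,0,0,1]
    - [0,0,-0.027,0,0,0,1]
    - [0,0,-0.027,0,0,0,1]

```text
clock: 14.38
position: [0.4749, -0.2663, 0.0708]
ee_rot: [-0.555, 0.555, -0.438, 0.438]
contact_force: [-2.2, -1.2, 12.0]
opening: 0.0004
```

>>> move_arm:
  increments:
    - [0,0,0.007,0,0,0,1]
    - [0,0,0.016,0,0,0,1]
    - [0,0,0.024,0,0,0,1]
    - [0,0,0.027,0,0,0,1]
    - [0,0,0.027,0,0,0,1]
    - [0,0,0.027,0,0,0,1]

```text
clock: 14.88
position: [0.4747, -0.2662, 0.0975]
ee_rot: [-0.555, 0.555, -0.438, 0.438]
contact_force: [0.4, 0.3, 0.6]
opening: 0.0006
```

```bash
python3 - <<'E'
from h import *
s=take("wrist","d3"); drum(s); t=take("scene","s3"); drum(t); print(get_obs()["position"],get_obs()["clock"])
c=s["frame"][150:350,380:640]; cv2.imwrite("pics/d3c.png",cv2.resize(c,None,fx=2,fy=2)[:,:,::-1])
E
```

```text
red px 54 mark px [[518. 253.]]
red mean px 555.2962962962963 201.7037037037037 counter x 0.059099303341615145 y 0.02598490715148431
red px 42 mark px [[223. 202.]]
red mean px 224.07142857142858 213.76190476190476 counter x 0.09387058550806386 y 0.004795625327688083
[ 0.47456201 -0.2660591   0.0971252 ] 14.9833
```

View pics/d3c.png

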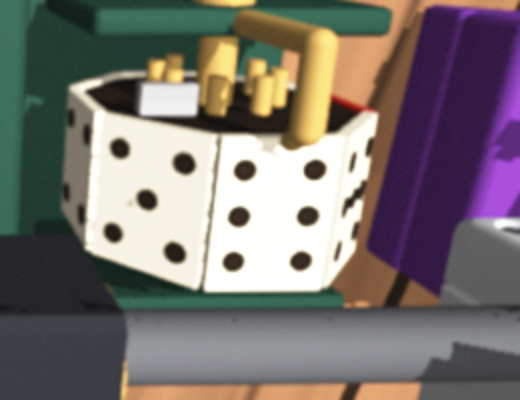

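The crop shows 5 on the left and 6 at the pointer (mark at crop pixel (276,206)), with red just appearing at the far right. Two more presses are needed.

>>> move_arm:
  increments:
    - [0,0,-0.005,0,0,0,1]
    - [0,0,-0.01,0,0,0,1]
    - [0,0,-0.015,0,0,0,1]
    - [0,0,-0.019,0,0,0,1]
    - [0,0,-0.022,0,0,0,1]
    - [0,0,-0.025,0,0,0,1]
    - [0,0,-0.027,0,0,0,1]
    - [0,0,-0.027,0,0,0,1]
    - [0,0,-0.027,0,0,0,1]

```text
clock: 15.73
position: [0.475, -0.2662, 0.0708]
ee_rot: [-0.555, 0.555, -0.438, 0.438]
contact_force: [-1.5, -0.3, 12.3]
opening: 0.0006
```

>>> move_arm:
  increments:
    - [0,0,0.007,0,0,0,1]
    - [0,0,0.016,0,0,0,1]
    - [0,0,0.024,0,0,0,1]
    - [0,0,0.027,0,0,0,1]
    - [0,0,0.027,0,0,0,1]
    - [0,0,0.027,0,0,0,1]

```text
clock: 16.23
position: [0.4747, -0.2662, 0.0975]
ee_rot: [-0.555, 0.555, -0.438, 0.438]
contact_force: [-0.5, 1.0, -1.4]
opening: 0.001
```

>>> move_arm:
  increments:
    - [0,0,-0.005,0,0,0,1]
    - [0,0,-0.01,0,0,0,1]
    - [0,0,-0.015,0,0,0,1]
    - [0,0,-0.019,0,0,0,1]
    - [0,0,-0.022,0,0,0,1]
    - [0,0,-0.025,0,0,0,1]
    - [0,0,-0.027,0,0,0,1]
    - [0,0,-0.027,0,0,0,1]
    - [0,0,-0.027,0,0,0,1]

```text
clock: 16.98
position: [0.475, -0.2663, 0.0708]
ee_rot: [-0.555, 0.555, -0.438, 0.438]
contact_force: [-1.2, -1.4, 11.6]
opening: 0.0005
```

>>> move_arm:
  increments:
    - [0,0,0.007,0,0,0,1]
    - [0,0,0.016,0,0,0,1]
    - [0,0,0.03,0,0,0,1]
    - [0,0,0.06,0,0,0,1]
    - [0,0,0.09,0,0,0,1]
    - [0,0,0.12,0,0,0,1]
    - [0,0,0.15,0,0,0,1]
    - [0,0,0.15,0,0,0,1]

```text
clock: 17.65
position: [0.4766, -0.2666, 0.2261]
ee_rot: [0.555, -0.555, 0.435, -0.44]
contact_force: [0.1, -0.5, -0.2]
opening: 0.0004
```

```bash
python3 - <<'E'
from h import *
s=take("wrist","d5"); drum(s); t=take("scene","s5"); drum(t); u=take("top","t5"); drum(u); print(get_obs()["position"],get_obs()["clock"])
a=cv2.resize(s["frame"][40:280,260:520],(430,400)); b=cv2.resize(t["frame"][140:300,180:430],(370,400)); 
cv2.imwrite("pics/fin.png",np.hstack([a,b])[:,:,::-1])
E
```

```text
red px 967 mark px [[432. 191.]]
red mean px 430.12409513960705 192.4084798345398 counter x 0.043381793160375215 y -0.0009555730033559626
red px 40 mark px [[223. 202.]]
red mean px 222.775 200.2 counter x 0.03544596249147772 y -0.0017026727581173733
red px 88 mark px [[399. 176.]]
red mean px 399.3068181818182 175.32954545454547 counter x 0.04515943816974248 y -0.0021565877097791328
[ 0.47442975 -0.26599474  0.22038861] 17.8
```

View pics/fin.png

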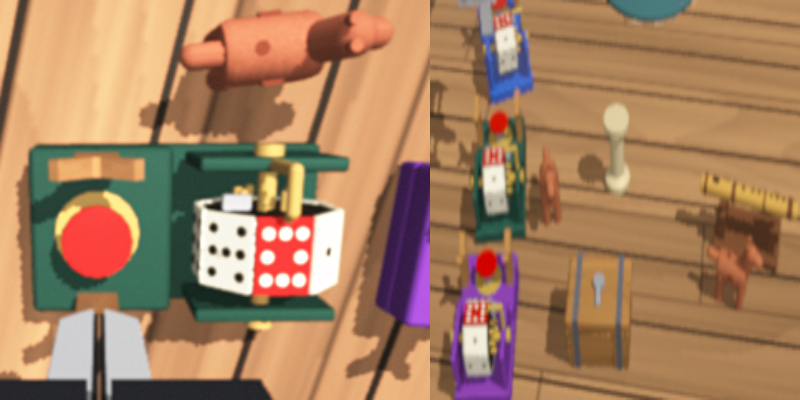

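The red eight is on top at the pointer, at counter x≈43–45 mm against a target of 45. The button is up, the recorder is in its cradle, and the horses, spool and chest are standing as before.

```bash
python3 -c "
from bench import *
print(sign_off(), get_obs()['clock'])"
```

```text
the job is handed in; nothing more can be done
the job is handed in; nothing more can be done
```

I laid the recorder back in both cradle notches, then pressed the green counter's button five times, and the red eight-dot face is on top at the pointer. The job is handed in; the last clock reading was 17.8 s, against the 64 s limit.

- **Drum:** the red face centre measured at counter x 43 mm (wrist view) and 45 mm (top view), against a target of 45 mm. The scene camera, looking at a slant, gave 35 mm. Each press ended on the stop at about 11–13 N.
- **Recorder:** the −y end overhangs the cradle base by about 35 mm where 30 mm would be exact, so it is roughly 5 mm off centre along its length. Sideways it showed no measurable offset. It met the cradle at about 11 N before I released it.
- **Bystanders:** in the last pictures the horses, spool and chest stand as before. The robot was clear above the button and touching nothing.

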